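# Index the desiccator and crack its stuck lid ajar

## Task

The desiccator stands on an indexing turntable and is turned away from its mark. Turn the turntable clockwise, seen from above, until it clicks into its detent with the lid's grip tab over the steel pointer of the base. Then pull the lid up by its tab until its stuck seal breaks free, without throwing it open, and finish while still holding the lid slightly ajar, the tab raised about 30 mm.

Things in the scene. Friction and masses are not known exactly. Their poses are not given: they have to be found in the camera images.
- indexer: fixed round grey base, 250 mm across, 20 mm high; origin at the centre of its underside, z is the turntable's axis. Its -x points to the small steel pointer on its rim (to 145 mm from the axis, 26 mm high), its +x to a plunger block (to 168 mm, 40 mm high). It carries the turntable disc (210 mm across, top at 35 mm) with the white desiccator bowl (162 mm across its rim, rim top at 107 mm)
- turntable (a joint): turntable angle: 0 = home, in the detent, lid tab over the pointer; positive = anticlockwise from above; range -0.5 to 1.4 rad, starts at 0.6 to 1.2. It stays where it is left (about 1 N at the post turns it), but the detent's crests 0.06 rad either side of home take 5 to 10 N at the post to pass, and within 0.03 rad it centres itself. No hard stop at home: it can be turned too far
- turn_post: upright round handle post on the turntable, 95.5 mm from the axis; at home it stands on the base's +y side, and it turns with the turntable. Origin at its foot, 35 mm above the worktop; 130 mm tall; the upper 50 mm (80 to 130 mm above its foot) is a black sleeve 15 mm in diameter
- lid (a joint): opening angle of the clear lid (164 mm across, top at 131 mm), hinged across from the tab; 0 = shut, tab rises with it, stop at 0.5 rad. Its seal sticks: the pull at the tab peaks at about 11 N (more if pulled fast) in the first 4 mm and fades; some 7 mm up it gives way and springs (up to 10 N) to about 14 mm (0.07 rad), where it would rest if let go; from there about 1.5 N carries it
- lid_tab: black grip tab sticking out radially from the lid's rim: bar 50 mm long (its x), 14 mm wide (y), 14 mm high; origin at its centre, when shut 105 mm from the turntable axis and 112 mm above the worktop. Its x points to the turntable axis; the lid's hinge line runs along y, 197 mm away at +x and 1.5 mm lower. The outer 35 mm are free to grip; the tab tilts with the lid as it opens
- beaker_100: bystander: empty clear beaker 56x62x70 mm, origin under its centre; leave alone
- amber_vial: bystander: small amber bottle 33x33x60 mm with black cap, origin under its centre; leave alone
- timer: bystander: flat white timer 66x66x18 mm, origin under its centre; leave alone

How it is judged:
By the outcome, as a careful person would: the job done as asked, in the order asked, and still so for the second after the job is handed in, while the arm keeps its last pose, push and grip.
It also fails if it takes over 48 s, if anything falls off the work surface, if the arm or the gripper's body presses on something with over 40 N, if the wrist force passes 120 N, or if a joint passes its speed limit or range.

## Robot

A 6-joint arm with a two-finger parallel gripper is mounted at the origin on a cart in front of the work surface, level with it; the furniture and walls round the work are solid. World frame = base frame: x ahead of the robot, y to its left, z up, the work surface at z = 0. Lengths are in m, angles in rad, forces in N, time in s.
With the tool pointing down it reaches from about 0.375 to 0.9 m from the base axis. Payload 3.1 kg.
Tool frame: the origin (TCP) lies at the very end of the fingers, on their centre line; the grasp point (between the pads) lies 19 mm behind it (grip_depth is the distance from the TCP to the grasp point, in m); z points along the fingers, y is the line along which they close (so a half turn about z gives the same grasp; the last joint's range is limited). The gripper opens to 85 mm and grips with 20 to 120 N. Pads are 22 mm wide; open, the fingers measure 114 mm over their backs; the gripper's body (76 mm by 85 mm) begins 54 mm behind the grasp point. The pads swing forward as they close: fully open they stand 13 mm farther back than shut.
Start: joints at [0.986, 0.527, 1.433, -0, 1.181, -0.178], TCP at [0.247, 0.574, 0.204] pointing down, gripper open.
Joint ranges: [-3.08, 3.08], [-0.75, 2.2], [0.22, 2.44], [-1.43, 4.57], [0, 2.65], [-2.85, 2.85]. Speed limits (rad/s): [2.79, 2.79, 3.14, 3.14, 3.14, 3.14].

## Interface

Orientations are given as a unit quaternion [x, y, z, w].
In Python, from station import * gives the robot as it stands.
- The arm moves only by the tool apply_moves, never from a script. Its argument "plan" is a list of rows, each a list of 7 numbers: the shift along the tool's x, y, z in m, then the turn, a rotation vector about the tool's x, y, z in rad, then the gripper command: -1 is fully open, 1 is shut, values between are in proportion. In form: [[dx, dy, dz, wx, wy, wz, jaw], ...]. A call has 1 to 8 rows; each row shifts and turns the commanded pose from where the row before left it, along the tool's axes as they then stand; what a row does not reach is not made up. A row lasts 1/8 s, in which the tool goes at most 62.5 mm and 10.7 degrees, less where a joint would pass 70% of its speed; a pose out of reach is approached as far as the arm can. A call is refused whole if a number of a shift passes 0.0625 or a number of a turn 0.188, either way. A call with a gripper value outside its range is refused whole. The fingers move at their own pace and stop on an object; "force" is the grip in N (left out, the last holds). Time passes only in rows, so rows that do not move let the fingers close. It gives the time, the measured TCP pose, the force, the opening and the grip force at its end, in the units of the state.
- sense(): the state, without advancing time (a new reading comes with each control period).
- snapshot(name): name is "side" or "top" or "wrist"; returns the picture (384x512x3 uint8, red, green, blue); there is no depth.
- calibration(name): a dict with "camera_matrix" (3x3 intrinsics, pixels), "R" (3x3) and "t" (3): a world point X has camera coordinates R X + t; the wrist camera has in their place "mount" (4x4, takes a point from camera to tool coordinates, whose origin is the TCP and whose axes are the flange's). Camera axes: x right, y down, z forward; pixel columns grow to the right and rows downward; lengths in m; the calibration is good to about 2 mm. A picture is of the moment at which its call begins: read the wrist's pose just before it. calibration takes no time and is no camera call.
- sign_off(): hands the job in; it is judged then, once.
The state is a dict: "t": time; "q": joint angles; "qd": joint speeds; "tau": joint torques, N m; "tcp_pos": TCP position; "tool_rot": TCP orientation; "force": force on the tool from outside, world axes, zero at the start; "ft_torque": the same for the moment, N m; "finger_gap": opening from 0.0 (shut) to 1.0 (fully open); "gripper_force": force on a finger pad.
Only numpy, scipy, OpenCV 4.12 (cv2) and the standard library are available. Lean on these libraries where they do the work, as an engineer would, in place of code of your own. Each camera call takes 0.05 s, during which the arm holds its last target. There are 200 camera calls.

## Working session

There is one attempt and no reset: what is moved stays moved. The work goes in short steps, Python scripts to look and compute and a tool call to move; the robot and the scene stay as the last step left them, time stands still between calls to the robot, and variables do not carry over. Pictures are saved under pics/ and viewed, at most 10 in all, crops included, and the job is handed in when it is done.

Besides the shell and the picture viewer there is one more tool, called after "Call:" by a JSON object that holds its "api" and its "payload". apply_moves: Moves the arm, as the interface text tells. Its arguments: {"type":"object","properties":{"plan":{"type":"array"},"force":{"type":"number"}},"required":["plan"]}

```bash
mkdir -p pics; ls; python3 - <<'E'
from station import *
import cv2,numpy as np
s=sense();print({k:np.round(v,3) for k,v in s.items()})
for n in("top","side"):
    cv2.imwrite(f"pics/{n}0.png",snapshot(n)[:,:,::-1])
    c=calibration(n);print(n,np.round(c["camera_matrix"],1).tolist(),np.round(c["R"],3).tolist(),np.round(c["t"],3), -c["R"].T@c["t"])
print(calibration("wrist"))
E
```

```text
pics
{'t': np.float64(0.0), 'q': array([ 0.986,  0.528,  1.434, -0.   ,  1.181, -0.178]), 'qd': array([ 0.   ,  0.002, -0.001,  0.   ,  0.001, -0.001]), 'tau': array([ 0.0000e+00, -4.4234e+01, -1.7803e+01, -0.0000e+00,  8.0000e-03,
        0.0000e+00]), 'tcp_pos': array([0.247, 0.573, 0.203]), 'tool_rot': array([ 0.202,  0.979, -0.001, -0.   ]), 'force': array([-0.087,  0.287, -0.06 ]), 'ft_torque': array([-0.013, -0.056,  0.022]), 'gripper_force': np.float64(0.0), 'finger_gap': np.float64(1.006)}
top [[375.5, 0.0, 259.5], [0.0, 375.5, 191.7], [0.0, 0.0, 1.0]] [[0.03, -0.999, 0.019], [-0.988, -0.032, -0.151], [0.151, -0.014, -0.988]] [1.000e-03 5.640e-01 1.049e+00] [0.39837075 0.03395063 1.12163732]
side [[406.2, 0.0, 257.0], [0.0, 406.2, 194.5], [0.0, 0.0, 1.0]] [[-0.99, -0.141, 0.021], [-0.103, 0.607, -0.788], [0.098, -0.782, -0.616]] [0.554 0.123 1.017] [0.46065503 0.79834162 0.71100522]
{'camera_matrix': array([[272.33834727,   0.        , 256.09972695],
       [  0.        , 272.33834727, 189.91872042],
       [  0.        ,   0.        ,   1.        ]]), 'mount': array([[-1.36275403e-03, -9.52952165e-01, -3.03117656e-01,
         7.68540494e-02],
       [ 9.99998770e-01, -1.53399531e-03,  3.26842721e-04,
         8.69699763e-04],
       [-7.76446541e-04, -3.03116838e-01,  9.52953084e-01,
        -1.69102318e-01],
       [ 0.00000000e+00,  0.00000000e+00,  0.00000000e+00,
         1.00000000e+00]])}
```

View pics/top0.png

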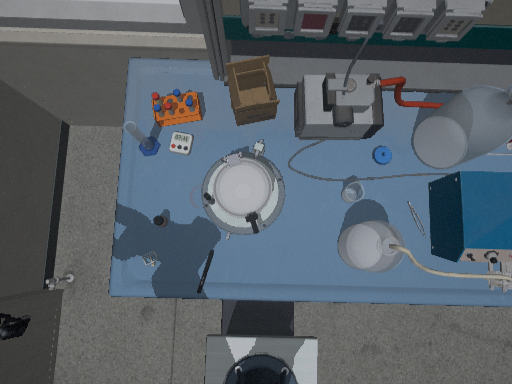

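View pics/side0.png

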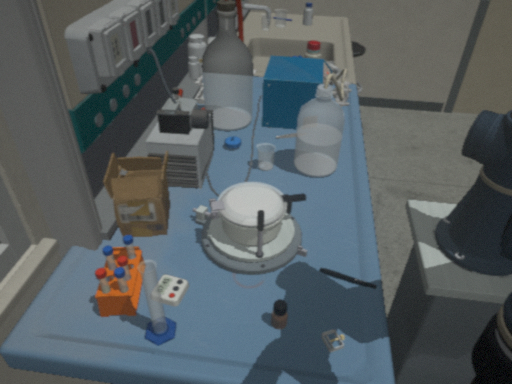

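The top view shows the indexer near (244,192), the post at (209,199), the tab at (253,220), the pointer at (228,236) and the plunger at (259,147). The side view shows the post at (261,215), the tab at (294,198) and the pointer at (303,251). I'll enlarge both.

```bash
python3 - <<'E'
import cv2,numpy as np
a=cv2.imread("pics/top0.png")[132:248,190:300];b=cv2.imread("pics/side0.png")[170:280,190:320]
a=cv2.resize(a,None,fx=5,fy=5,interpolation=cv2.INTER_CUBIC)
b=cv2.resize(b,None,fx=5,fy=5,interpolation=cv2.INTER_CUBIC)
cv2.imwrite("pics/topc.png",a);cv2.imwrite("pics/sidec.png",b)
E
```

```text
(no output)
```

View pics/topc.png

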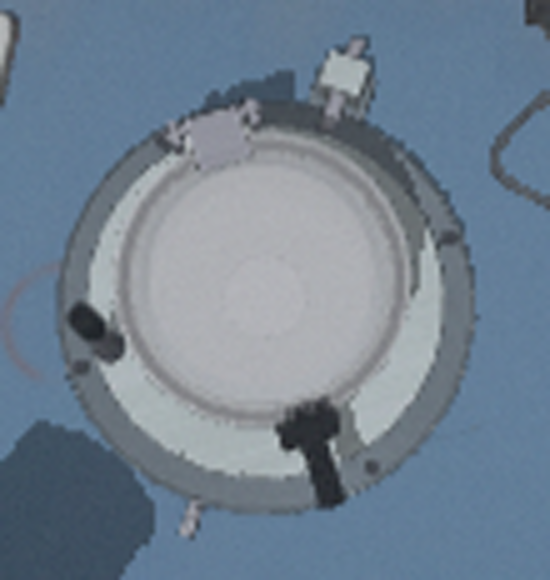

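View pics/sidec.png

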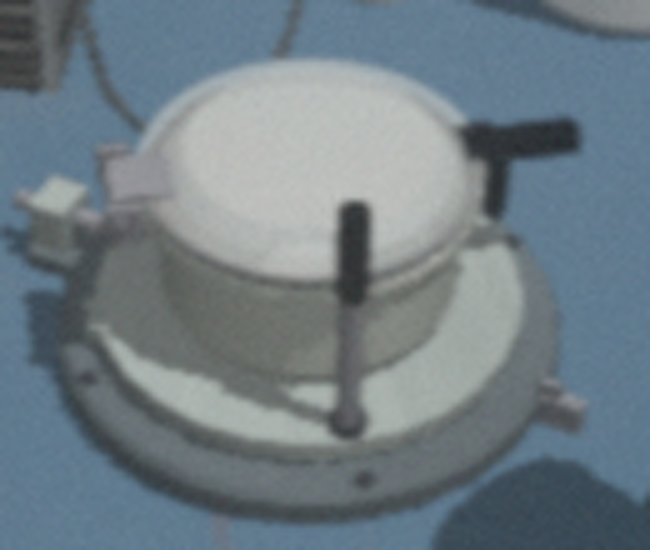

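The crops give these pixels. Top: disc centre (243.3,193.2), pointer tip (227.6,238.6), post top (207,195.6), tab outer end (256.6,232). Side: post top (260.8,211.5), tab end (305,197), pointer tip (306,252).

```bash
cat > h.py <<'E'
from station import *
import cv2,numpy as np
from scipy.spatial.transform import Rotation as Ro
def pix2w(n,uv,z):
    c=calibration(n);R=np.array(c["R"]);t=np.array(c["t"])
    d=R.T@np.linalg.solve(c["camera_matrix"],[*uv,1]);o=-R.T@t
    return o+d*(z-o[2])/d[2]
def st():
    s=sense();R=Ro.from_quat(s["tool_rot"]).as_matrix()
    print("t",round(float(s["t"]),2),"p",np.round(s["tcp_pos"],4),"y",np.round(R[:,1],3),"x",np.round(R[:,0],3),"z",np.round(R[:,2],3),"F",np.round(s["force"],1),"gap",round(float(s["finger_gap"]),3),"gf",round(float(s["gripper_force"]),1))
    return np.array(s["tcp_pos"]),R
E
python3 - <<'E'
from h import *
def P(n,l,uv,z):
    p=pix2w(n,uv,z);print(n,l,np.round(p,4));return p
C=P("top","C",(243.3,193.2),.02)
pt=P("top","ptr",(227.6,238.6),.023)
pl=P("top","plunger",(262,140),.03)
po=P("top","post",(207,195.6),.165)
tb=P("top","tab",(256.6,232),.112)
P("side","ptr",(306,252),.023);p2=P("side","post",(260.8,211.5),.165);P("side","foot",(259.6,255),.035);t2=P("side","tab",(305,197),.112)
for n,v in(("ptr",pt),("pl",pl),("post",po),("post2",p2),("tab",tb),("tab2",t2)):
    d=(v-C)[:2];print(n,np.hypot(*d),np.degrees(np.arctan2(d[1],d[0])))
st()
E
```

```text
top C [0.5607 0.066  0.02  ]
top ptr [0.4257 0.1065 0.023 ]
top plunger [0.7225 0.0155 0.03  ]
top post [0.53   0.1546 0.165 ]
top tab [0.4434 0.0239 0.112 ]
side ptr [0.4267 0.1213 0.023 ]
side post [0.5319 0.1601 0.165 ]
side foot [0.5312 0.1596 0.035 ]
side tab [0.4418 0.0279 0.112 ]
ptr 0.14090390787629145 163.28085710086734
pl 0.16955018787171808 -17.334026655872695
post 0.09375445437863894 109.07245671693809
post2 0.09839418193902175 106.9955638237925
tab 0.12459392083727519 -160.27303180683532
tab2 0.12480528312348894 -162.21279543931257
t 0.1 p [0.2469 0.5734 0.2035] y [ 0.396  0.918 -0.002] x [-0.918  0.396  0.   ] z [-0.001 -0.002 -1.   ] F [ 0.6 -0.3  0.9] gap 0.998 gf 0.0
```

The geometry agrees: centre ≈ (0.561,0.067), pointer at about 163°, post at about 108° (radius 95.5 fits), so the turntable angle is ≈ 0.62 rad. Next I go above the post with the closing line tangential.

```bash
cat >> h.py <<'E'
def rows(tp,yaw,n,tilt=(0,0,0),p=None,R=None):
    """n rows from the present pose to tool at tp, pointing down, tool y at world angle yaw (deg), then world rotvec tilt"""
    if p is None: p,R=st()
    y=np.array([np.cos(np.radians(yaw)),np.sin(np.radians(yaw)),0]);z=np.array([0,0,-1.])
    T=Ro.from_rotvec(tilt).as_matrix()@np.c_[np.cross(y,z),y,z]
    w=Ro.from_matrix(R.T@T).as_rotvec()
    print("turn",np.round(np.degrees(w),1))
    for i in range(n):
        Ri=R@Ro.from_rotvec(w*i/n).as_matrix()
        print(np.round(np.r_[Ri.T@(np.array(tp)-p)/n,w/n],4).tolist())
    return np.array(tp),T
E
python3 -c "
from h import *
rows([.531,.158,.215],18,12)"
```

```text
t 0.1 p [0.2469 0.5734 0.2035] y [ 0.396  0.918 -0.002] x [-0.918  0.396  0.   ] z [-0.001 -0.002 -1.   ] F [ 0.6 -0.3  0.9] gap 0.998 gf 0.0
turn [-0.1  0.  48.7]
[-0.0354, -0.0224, -0.0009, -0.0002, 0.0, 0.0708]
[-0.0369, -0.0199, -0.0009, -0.0002, 0.0, 0.0708]
[-0.0383, -0.0172, -0.0009, -0.0002, 0.0, 0.0708]
[-0.0394, -0.0144, -0.0009, -0.0002, 0.0, 0.0708]
[-0.0403, -0.0116, -0.0009, -0.0002, 0.0, 0.0708]
[-0.041, -0.0087, -0.0009, -0.0002, 0.0, 0.0708]
[-0.0415, -0.0058, -0.0009, -0.0002, 0.0, 0.0708]
[-0.0418, -0.0029, -0.001, -0.0002, 0.0, 0.0708]
[-0.0419, 0.0001, -0.001, -0.0002, 0.0, 0.0708]
[-0.0418, 0.0031, -0.001, -0.0002, 0.0, 0.0708]
[-0.0415, 0.006, -0.001, -0.0002, 0.0, 0.0708]
[-0.041, 0.0089, -0.001, -0.0002, 0.0, 0.0708]
```

Call:
{"api": "apply_moves", "payload": {"plan": [[-0.035,-0.022,-0.001,0,0,0.071,-1],[-0.037,-0.02,-0.001,0,0,0.071,-1],[-0.038,-0.017,-0.001,0,0,0.071,-1],[-0.039,-0.014,-0.001,0,0,0.071,-1],[-0.04,-0.012,-0.001,0,0,0.071,-1],[-0.041,-0.009,-0.001,0,0,0.071,-1],[-0.0415,-0.006,-0.001,0,0,0.071,-1],[-0.042,-0.003,-0.001,0,0,0.071,-1]]}}

```text
t: 1.1
tcp_pos: [0.4356, 0.2963, 0.2121]
tool_rot: [0.469, 0.883, -0.0, -0.0]
force: [0.3, 0.4, 0.4]
finger_gap: 0.997
gripper_force: 0.0
```

Call:
{"api": "apply_moves", "payload": {"plan": [[-0.042,0,-0.001,0,0,0.071,-1],[-0.042,0.003,-0.001,0,0,0.071,-1],[-0.0415,0.006,-0.001,0,0,0.071,-1],[-0.041,0.009,-0.001,0,0,0.071,-1],[0,0,0,0,0,0,-1]]}}

```text
t: 1.72
tcp_pos: [0.5315, 0.1563, 0.2161]
tool_rot: [0.59, 0.807, 0.0, 0.0]
force: [-0.3, 1.1, -0.5]
finger_gap: 0.995
gripper_force: 0.0
```

```bash
python3 - <<'E'
from h import *
p,R=st()
im=snapshot("wrist");cv2.imwrite("pics/w1.png",im[:,:,::-1])
c=calibration("wrist");M=c["mount"]
for l,X in(("posttop",[.531,.1575,.165]),("C lid",[.561,.067,.131]),("ptr",[.561+.145*np.cos(np.radians(163)),.067+.145*np.sin(np.radians(163)),.026])):
    x=np.linalg.inv(M)@np.r_[R.T@(np.array(X)-p),1];u=c["camera_matrix"]@x[:3];print(l,u[:2]/u[2])
E
```

```text
t 1.73 p [0.5315 0.1563 0.2161] y [0.953 0.303 0.001] x [-0.303  0.953 -0.001] z [ 0.001 -0.    -1.   ] F [-0.3  1.1 -0.5] gap 0.995 gf 0.0
posttop [254.49602079 197.21559587]
C lid [256.02061565 270.16964451]
ptr [168.0091375  172.60476046]
```

View pics/w1.png

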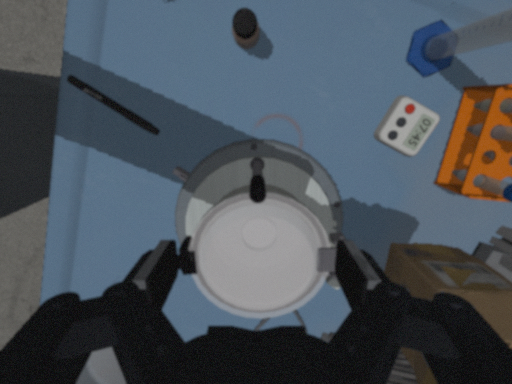

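The wrist view shows the post's black sleeve (top at about (258,192)), the pointer near (180,170) and the tab near (188,256). The pointer is off my prediction, so I'll enlarge it.

```bash
python3 - <<'E'
import cv2
a=cv2.imread("pics/w1.png")[130:325,165:350]
cv2.imwrite("pics/w1c.png",cv2.resize(a,None,fx=3,fy=3,interpolation=cv2.INTER_CUBIC))
E
```

```text
(no output)
```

View pics/w1c.png

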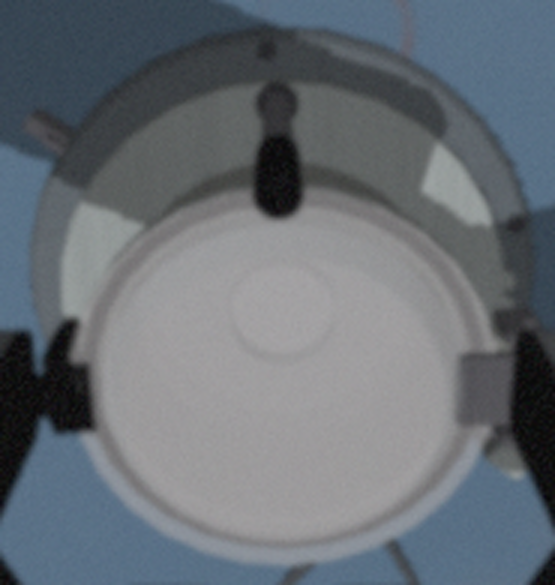

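```bash
cat >> h.py <<'E'
def wr(uv,z,p,R):
    c=calibration("wrist");M=np.array(c["mount"])
    d=R@M[:3,:3]@np.linalg.solve(c["camera_matrix"],[*uv,1]);o=p+R@M[:3,3]
    return o+d*(z-o[2])/d[2]
E
python3 - <<'E'
from h import *
p,R=st()
C=np.array([.561,.067])
for l,uv,z in(("ptr",(175.7,170.7),.024),("ptr2",(185,176.5),.024),("post",(257.3,194.5),.165),("foot",(257.3,165),.037),("lidrim L/R mid",(165+281/3,130+380/3),.125),("base L",(165+32/3,130+270/3),.02),("base R",(165+532/3,130+255/3),.02),("base T",(165+270/3,130+28/3),.02)):
    w=wr(uv,z,p,R);d=w[:2]-C;print(l,np.round(w,4),np.round(np.hypot(*d),4),np.degrees(np.arctan2(d[1],d[0])))
E
```

```text
t 1.77 p [0.53   0.1577 0.2159] y [ 0.952  0.305 -0.001] x [-0.305  0.952  0.   ] z [-0.001  0.    -1.   ] F [-0.5  0.6 -0.2] gap 1.0 gf 0.0
ptr [0.4295 0.1158 0.024 ] 0.1403 159.6585344973486
ptr2 [0.4434 0.1116 0.024 ] 0.1258 159.21286855470532
post [0.5309 0.162  0.165 ] 0.0996 107.59689694758487
foot [0.532  0.1597 0.037 ] 0.0972 107.38027187044833
lidrim L/R mid [0.5582 0.0818 0.125 ] 0.0151 100.69186145475506
base L [0.4447 0.0422 0.02  ] 0.119 -167.95050157582904
base R [0.673  0.1233 0.02  ] 0.1253 26.691449200298383
base T [0.5197 0.1884 0.02  ] 0.1282 108.81136858163568
```

```bash
python3 -c "
from h import *
rows([.531,.160,.136],17.5,3)"
```

```text
t 1.77 p [0.53   0.1577 0.2159] y [ 0.952  0.305 -0.001] x [-0.305  0.952  0.   ] z [-0.001  0.    -1.   ] F [-0.5  0.6 -0.2] gap 1.0 gf 0.0
turn [-0.1 -0.   0.2]
[0.0006, 0.0006, 0.0266, -0.0003, -0.0002, 0.0014]
[0.0006, 0.0006, 0.0266, -0.0003, -0.0002, 0.0014]
[0.0006, 0.0006, 0.0266, -0.0003, -0.0002, 0.0014]
```

Call:
{"api": "apply_moves", "payload": {"plan": [[0.001,0.001,0.027,0,0,0,-1],[0.001,0.001,0.027,0,0,0,-1],[0,0,0.026,0,0,0,-1],[0,0,0,0,0,0,1],[0,0,0,0,0,0,1],[0,0,0,0,0,0,1],[0,0,0,0,0,0,1],[0,0,0,0,0,0,1]], "force": 30}}

```text
t: 2.78
tcp_pos: [0.5324, 0.1614, 0.1381]
tool_rot: [0.589, 0.808, 0.001, 0.001]
force: [-1.2, 0.6, 7.2]
finger_gap: 0.0
gripper_force: 3.5
```

```bash
python3 -c "
from h import *
p,R=st()
C=np.array([.560,.069]);P=p.copy()
a0=np.degrees(np.arctan2(*(p[:2]-C)[::-1]));r=np.hypot(*(p[:2]-C));print(a0,r)
for da in (-12,-24,-33):
  a=np.radians(a0+da);t=[C[0]+r*np.cos(a),C[1]+r*np.sin(a),P[2]];print(da,t);p,R=rows(t,17.5+da,3,p=p,R=R)
"
```

```text
t 2.77 p [0.5324 0.1614 0.1381] y [0.952 0.307 0.004] x [-0.307  0.952 -0.001] z [ 0.004  0.001 -1.   ] F [-1.2  0.6  7.2] gap 0.0 gf 3.5
106.60035309291519 0.09645875081136873
-12 [np.float64(0.552263519417762), np.float64(0.1651479977757747), np.float64(0.1381450061430825)]
turn [ 0.2  0.  12.4]
[-0.0009, 0.0067, 0.0, 0.0013, 0.0001, 0.072]
[-0.0004, 0.0067, 0.0, 0.0013, 0.0001, 0.072]
[0.0001, 0.0067, 0.0, 0.0013, 0.0001, 0.072]
-24 [np.float64(0.5724228728666637), np.float64(0.1646554380985652), np.float64(0.1381450061430825)]
turn [ 0.  0. 12.]
[-0.0008, 0.0067, 0.0, 0.0, 0.0, 0.0698]
[-0.0003, 0.0067, 0.0, 0.0, 0.0, 0.0698]
[0.0001, 0.0067, 0.0, 0.0, 0.0, 0.0698]
-33 [np.float64(0.5872337339742374), np.float64(0.16153439545331347), np.float64(0.1381450061430825)]
turn [0. 0. 9.]
[-0.0005, 0.005, 0.0, 0.0, 0.0, 0.0524]
[-0.0002, 0.005, 0.0, 0.0, 0.0, 0.0524]
[0.0001, 0.005, 0.0, 0.0, 0.0, 0.0524]
```

The fingers closed on nothing. I'll look at the wrist and side views.

```bash
python3 - <<'E'
from h import *
p,R=st()
a=snapshot("wrist")[:,:,::-1];b=snapshot("side")[:,:,::-1]
a=a[130:330,150:370];b=b[130:280,190:320]
a=cv2.resize(a,(440,400),interpolation=cv2.INTER_CUBIC);b=cv2.resize(b,(347,400),interpolation=cv2.INTER_CUBIC)
cv2.imwrite("pics/mix1.png",np.hstack([a,b]))
E
```

```text
t 2.77 p [0.5324 0.1614 0.1381] y [0.952 0.307 0.004] x [-0.307  0.952 -0.001] z [ 0.004  0.001 -1.   ] F [-1.2  0.6  7.2] gap 0.0 gf 3.5
```

View pics/mix1.png

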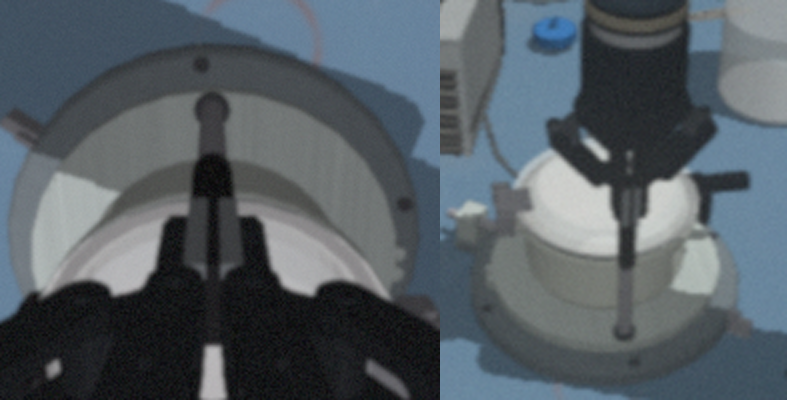

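```bash
python3 - <<'E'
from h import *
p,R=st()
for X in (p,p+[0,0,.02],[.531,.159,.165],[.531,.159,.115],[.531,.159,.138]):
    X=np.array(X)
    c=calibration("side");x=c["camera_matrix"]@(c["R"]@X+c["t"]);u=x[:2]/x[2]
    c=calibration("wrist");y=np.linalg.inv(c["mount"])@np.r_[R.T@(X-p),1];y=c["camera_matrix"]@y[:3];v=y[:2]/y[2]
    print(np.round(X,3),"side",u,"->",(u-[190,130])*2.667+[440,0],"wrist",v,"->",(v-[150,130])*2)
E
```

```text
t 2.88 p [0.5324 0.1614 0.1382] y [0.952 0.307 0.004] x [-0.307  0.952 -0.001] z [ 0.004  0.001 -1.   ] F [-0.8  0.7  7.5] gap 0.004 gf 3.3
[0.532 0.161 0.138] side [260.12665979 221.55400629] -> [627.02780166 244.17453477] wrist [254.34524893 223.79676792] -> [208.69049786 187.59353583]
[0.532 0.161 0.158] side [260.37216084 214.37683989] -> [627.68255295 225.03303197] wrist [254.2516313 237.6737686] -> [208.50326261 215.3475372 ]
[0.531 0.159 0.165] side [261.29725594 211.20714202] -> [630.14978159 216.57944777] wrist [250.64543718 245.99556417] -> [201.29087437 231.99112834]
[0.531 0.159 0.115] side [260.66214045 228.93348338] -> [628.45592859 263.85560018] wrist [251.68248208 213.17450198] -> [203.36496416 166.34900396]
[0.531 0.159 0.138] side [260.94864412 220.93704505] -> [629.22003387 242.52909915] wrist [251.27161962 226.17774061] -> [202.54323925 192.35548121]
```

```bash
python3 - <<'E'
from h import *
a=snapshot("wrist")[:,:,::-1];b=snapshot("side")[:,:,::-1]
a=a[195:285,205:305];b=b[180:245,230:292]
f=lambda x,s:cv2.resize(x,s,interpolation=cv2.INTER_CUBIC)
m=np.hstack([f(a,(440,396)),f(b,(360,396))]).astype(float)
cv2.imwrite("pics/mix2.png",(255*(m/255)**.6).astype(np.uint8))
E
```

```text
(no output)
```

View pics/mix2.png

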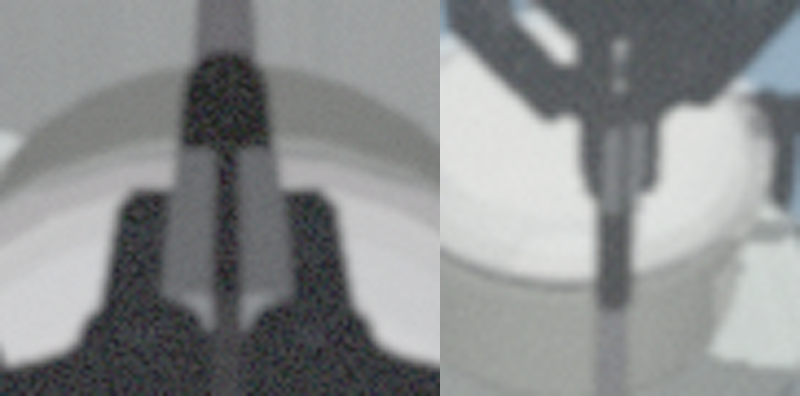

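Both views show the pads at the very top of the sleeve, with no real grip (gap 0, pad force 3). I'll open, check the force, and regrip about 22 mm deeper and 3 mm outward, clear of the lid rim.

Call:
{"api": "apply_moves", "payload": {"plan": [[0,0,0,0,0,0,-1],[0,0,0,0,0,0,-1],[0,0,0,0,0,0,-1],[0,0,0,0,0,0,-1]]}}

```text
t: 3.48
tcp_pos: [0.5303, 0.1612, 0.136]
tool_rot: [0.589, 0.808, -0.0, -0.001]
force: [0.6, -0.4, -0.0]
finger_gap: 0.846
gripper_force: 0.0
```

```bash
python3 - <<'E'
from h import *
p,R=st();print(sense()["ft_torque"])
b=snapshot("side");w=snapshot("wrist")
cv2.imwrite("pics/open_s.png",b[:,:,::-1]);cv2.imwrite("pics/open_w.png",w[:,:,::-1])
print("wrist col dark profile");
for r in range(200,262,6): print(r,''.join('#' if v<45 else ('+' if v<90 else '.') for v in w[r,215:300].mean(1)))
print("side")
for r in range(200,236,3): print(r,''.join('#' if v<60 else ('+' if v<110 else '.') for v in b[r,235:290].mean(1)))
E
```

```text
t 3.48 p [0.5303 0.1612 0.136 ] y [ 0.952  0.307 -0.001] x [-0.307  0.952  0.   ] z [-0.002 -0.    -1.   ] F [ 0.6 -0.4 -0. ] gap 0.846 gf 0.0
[ 0.01045718 -0.02074946  0.03651206]
wrist col dark profile
200 .....................++++++++++++++..................................................
206 ...................+++++++++++++++...................................................
212 .................++#############++++++++++++++++++++++++++++++.+.....................
218 ...........++++###################++++++++++++++++++++++++++++++++++++++++++++.......
224 .+++++++++++++####################+++++++++++++++++++++++++++++++++++++++++++++++++++
230 ++++++++++++#####################++.....................................+++++++++++++
236 +++.......++####################++...................................................
242 .........+######################+....................................................
248 .........+#####################+.....................................................
254 ...........+#################+.......................................................
260 .....................................................................................
side
200 ..++###++..................................+##+++######
203 ...+##+++..................................+##+++#+++##
206 ...+##+++...................................++++++..+#+
209 ...++++++....................................+++....+++
212 .......++....................+####+....................
215 .............................+####+....................
218 .............................+####+....................
221 ............................+####++.........+..........
224 +.+.........................+#####++....+++............
227 ...........+..++++++++.....++#####++.+.+++.............
230 ............................++++++++++++++.............
233 ...........................++++++++++++++..............
```

```bash
python3 - <<'E'
from h import *
p,R=st()
print(wr((235,252),.165,p,R),wr((238,211),.115,p,R),wr((243,203),.10,p,R))
print(pix2w("side",(267,212.5),.165),pix2w("side",(266.5,228.5),.115))
E
```

```text
t 3.58 p [0.5305 0.1612 0.136 ] y [ 0.952  0.307 -0.001] x [-0.307  0.952  0.   ] z [-0.001 -0.    -1.   ] F [ 0.4  0.6 -0.3] gap 0.988 gf 0.0
[0.52144001 0.15344748 0.165     ] [0.5184568  0.15818587 0.115     ] [0.52111142 0.15991439 0.1       ]
[0.51881239 0.16114406 0.165     ] [0.51876476 0.15559419 0.115     ]
```

View pics/open_w.png

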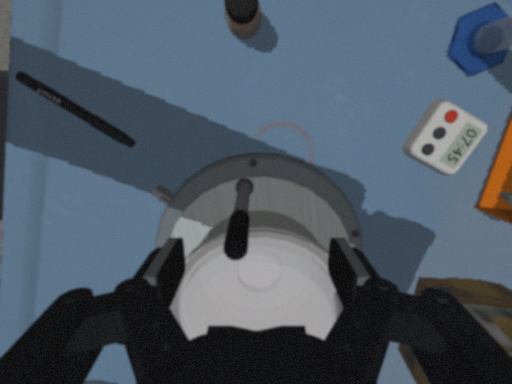

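The open wrist view shows the sleeve (top at about (236,252)) left of the tool axis: the post moved to ≈ (0.520,0.157), or 114°. The pads had swung forward onto the post's top, so the grip must go deeper, with TCP z ≈ 0.112.

```bash
python3 -c "
from h import *
p,R=rows([.519,.159,.136],24.5,1)
rows([.519,.159,.112],24.5,1,p=p,R=R)"
```

```text
t 3.58 p [0.5305 0.1612 0.136 ] y [ 0.952  0.307 -0.001] x [-0.307  0.952  0.   ] z [-0.001 -0.    -1.   ] F [ 0.4  0.6 -0.3] gap 0.988 gf 0.0
turn [-0.1 -0.  -6.6]
[0.0014, -0.0117, 0.0, -0.0012, -0.0004, -0.1156]
turn [0. 0. 0.]
[0.0, 0.0, 0.024, 0.0, 0.0, 0.0]
```

Call:
{"api": "apply_moves", "payload": {"plan": [[0.0015,-0.0115,0,0,0,-0.115,-1],[0,0,0.012,0,0,0,-1],[0,0,0.012,0,0,0,-1],[0,0,0,0,0,0,-1],[0,0,0,0,0,0,1],[0,0,0,0,0,0,1],[0,0,0,0,0,0,1],[0,0,0,0,0,0,1]], "force": 30}}

```text
t: 4.58
tcp_pos: [0.5195, 0.1591, 0.1127]
tool_rot: [0.541, 0.841, -0.0, -0.0]
force: [-2.1, -0.8, 0.2]
finger_gap: 0.167
gripper_force: 29.4
```

```bash
python3 - <<'E'
from h import *
p,R=st();print(sense()["ft_torque"])
b=snapshot("side")
for r in range(200,236,3): print(r,''.join('#' if v<60 else ('+' if v<110 else '.') for v in b[r,235:290].mean(1)))
E
```

```text
t 4.58 p [0.5195 0.1591 0.1127] y [ 0.91   0.414 -0.   ] x [-0.414  0.91   0.   ] z [-0.  0. -1.] F [-2.1 -0.8  0.2] gap 0.167 gf 29.4
[-0.1348641   0.74905254 -0.0410453 ]
200 .......++#######+....++#######+....+###################
203 ..........+##################+.....+###################
206 .............+##############++....+########+........+##
209 ...............++############++...+##++##+..........+#+
212 ......................+###++++#######+++#+.............
215 ......................+####+++#######+++++.............
218 .......................+##++++#######+++++.............
221 ........................+#++++####++++++...............
224 +..........................+++###+++....+++............
227 ...........++.+++++++.+...++#####++.++++++.............
230 ...........................++++++++.+.+++..............
233 ...........................+++++++++.++++..............
```

Gripped (14 mm gap, 29 N). Turning clockwise along the arc.

Call:
{"api": "apply_moves", "payload": {"plan": [[-0.0003,0.0077,0,0,0,0.078,1],[-0.0003,0.0077,0,0,0,0.078,1],[-0.0003,0.0077,0,0,0,0.078,1],[-0.0003,0.0077,0,0,0,0.078,1],[-0.0003,0.0077,0,0,0,0.078,1],[-0.0003,0.0077,0,0,0,0.078,1],[-0.0003,0.0077,0,0,0,0.078,1],[0,0,0,0,0,0,1]]}}

```text
t: 5.62
tcp_pos: [0.5734, 0.1688, 0.1127]
tool_rot: [0.748, 0.664, 0.002, -0.0]
force: [0.4, 5.5, 0.4]
finger_gap: 0.161
gripper_force: 29.9
```

```bash
cat >> h.py <<'E'
def ang(C=(.560,.069)):
    p,R=st();d=p[:2]-C;F=sense()["force"];print("r %.4f ang %.2f Ftan(tool y) %.2f Frad(tool x) %.2f yaw %.2f"%(np.hypot(*d),np.degrees(np.arctan2(d[1],d[0])),F@R[:,1],F@R[:,0],np.degrees(np.arctan2(R[1,1],R[0,1]))))
E
python3 - <<'E'
from h import *
ang()
cv2.imwrite("pics/t2.png",snapshot("top")[:,:,::-1])
E
```

```text
t 5.62 p [0.5734 0.1688 0.1127] y [ 0.993 -0.119  0.002] x [0.119 0.993 0.003] z [ 0.002  0.003 -1.   ] F [0.4 5.5 0.4] gap 0.161 gf 29.9
r 0.1007 ang 82.35 Ftan(tool y) -0.25 Frad(tool x) 5.54 yaw -6.82
```

Call:
{"api": "apply_moves", "payload": {"plan": [[0.001,0.004,0,0,0,0.04,1],[0,0.004,0,0,0,0.04,1],[0,0,0,0,0,0,1]]}}

```text
t: 6.05
tcp_pos: [0.5804, 0.1677, 0.1127]
tool_rot: [0.773, 0.634, 0.001, -0.0]
force: [0.1, 3.5, 1.8]
finger_gap: 0.164
gripper_force: 30.0
```

```bash
python3 -c "
from h import *
ang()"
```

```text
t 6.05 p [0.5804 0.1677 0.1127] y [ 0.981 -0.196  0.001] x [0.196 0.981 0.001] z [ 0.001  0.001 -1.   ] F [0.1 3.5 1.8] gap 0.164 gf 30.0
r 0.1008 ang 78.30 Ftan(tool y) -0.54 Frad(tool x) 3.43 yaw -11.32
```

Call:
{"api": "apply_moves", "payload": {"plan": [[0,0.002,0,0,0,0.02,1],[0,0,0,0,0,0,1]]}}

```text
t: 6.3
tcp_pos: [0.5809, 0.1677, 0.1127]
tool_rot: [0.78, 0.626, -0.001, -0.001]
force: [-2.3, 5.6, 4.4]
finger_gap: 0.161
gripper_force: 30.2
```

```bash
python3 -c "
from h import *
ang()"
```

```text
t 6.3 p [0.5809 0.1677 0.1127] y [ 0.976 -0.216 -0.002] x [0.216 0.976 0.001] z [-0.002  0.001 -1.   ] F [-2.3  5.6  4.4] gap 0.161 gf 30.2
r 0.1009 ang 78.03 Ftan(tool y) -3.44 Frad(tool x) 4.95 yaw -12.50
```

Call:
{"api": "apply_moves", "payload": {"plan": [[0,0.002,0,0,0,0.02,1],[0,0,0,0,0,0,1]]}}

```text
t: 6.55
tcp_pos: [0.5816, 0.1673, 0.1127]
tool_rot: [0.786, 0.618, -0.002, -0.002]
force: [-5.0, 5.0, 6.5]
finger_gap: 0.161
gripper_force: 30.5
```

```bash
python3 -c "
from h import *
ang()"
```

```text
t 6.55 p [0.5816 0.1673 0.1127] y [ 0.972 -0.236 -0.005] x [ 0.236  0.972 -0.   ] z [-0.005  0.001 -1.   ] F [-5.   5.   6.5] gap 0.161 gf 30.5
r 0.1006 ang 77.63 Ftan(tool y) -6.04 Frad(tool x) 3.71 yaw -13.67
```

Call:
{"api": "apply_moves", "payload": {"plan": [[0,0.0015,0,0,0,0,1],[0,0,0,0,0,0,1]]}}

```text
t: 6.8
tcp_pos: [0.5821, 0.1672, 0.1127]
tool_rot: [0.786, 0.618, -0.002, -0.003]
force: [-6.7, 5.1, 7.2]
finger_gap: 0.163
gripper_force: 30.7
```

```bash
python3 -c "
from h import *
ang()"
```

```text
t 6.8 p [0.5821 0.1672 0.1127] y [ 0.972 -0.237 -0.007] x [ 0.237  0.972 -0.   ] z [-0.007  0.001 -1.   ] F [-6.7  5.1  7.2] gap 0.163 gf 30.7
r 0.1006 ang 77.33 Ftan(tool y) -7.76 Frad(tool x) 3.38 yaw -13.69
```

Call:
{"api": "apply_moves", "payload": {"plan": [[0,0.001,0,0,0,0,1],[0,0,0,0,0,0,1]]}}

```text
t: 7.05
tcp_pos: [0.5827, 0.1671, 0.1127]
tool_rot: [0.786, 0.618, -0.002, -0.003]
force: [-6.3, 5.9, 7.8]
finger_gap: 0.162
gripper_force: 30.7
```

```bash
python3 -c "
from h import *
ang()"
```

```text
t 7.05 p [0.5827 0.1671 0.1127] y [ 0.972 -0.237 -0.008] x [ 0.237  0.972 -0.   ] z [-0.007  0.002 -1.   ] F [-6.3  5.9  7.8] gap 0.162 gf 30.7
r 0.1007 ang 76.97 Ftan(tool y) -7.59 Frad(tool x) 4.22 yaw -13.70
```

Call:
{"api": "apply_moves", "payload": {"plan": [[0,0.0015,0,0,0,0,1],[0,0,0,0,0,0,1]]}}

```text
t: 7.3
tcp_pos: [0.5846, 0.1667, 0.1127]
tool_rot: [0.787, 0.617, -0.002, -0.003]
force: [-6.6, 6.0, 7.1]
finger_gap: 0.161
gripper_force: 30.6
```

```bash
python3 -c "
from h import *
ang()"
```

```text
t 7.3 p [0.5846 0.1667 0.1127] y [ 0.971 -0.237 -0.007] x [0.237 0.971 0.   ] z [-0.007  0.002 -1.   ] F [-6.6  6.   7.1] gap 0.161 gf 30.6
r 0.1007 ang 75.89 Ftan(tool y) -7.85 Frad(tool x) 4.26 yaw -13.74
```

Call:
{"api": "apply_moves", "payload": {"plan": [[0,0.0015,0,0,0,0.01,1],[0,0,0,0,0,0,1]]}}

```text
t: 7.55
tcp_pos: [0.5873, 0.1663, 0.1127]
tool_rot: [0.79, 0.614, -0.001, -0.002]
force: [-2.2, 4.3, 3.9]
finger_gap: 0.167
gripper_force: 30.3
```

```bash
python3 -c "
from h import *
ang()"
```

```text
t 7.55 p [0.5873 0.1663 0.1127] y [ 0.969 -0.247 -0.004] x [0.247 0.969 0.001] z [-0.004  0.002 -1.   ] F [-2.2  4.3  3.9] gap 0.167 gf 30.3
r 0.1011 ang 74.34 Ftan(tool y) -3.25 Frad(tool x) 3.66 yaw -14.31
```

Call:
{"api": "apply_moves", "payload": {"plan": [[0,0.001,0,0,0,0.015,1],[0,0,0,0,0,0,1]]}}

```text
t: 7.8
tcp_pos: [0.5907, 0.1654, 0.1127]
tool_rot: [0.794, 0.608, 0.001, -0.0]
force: [0.5, 4.8, 2.7]
finger_gap: 0.162
gripper_force: 30.1
```

```bash
python3 -c "
from h import *
ang()"
```

```text
t 7.8 p [0.5907 0.1654 0.1127] y [ 0.965 -0.262  0.   ] x [0.262 0.965 0.001] z [ 0.001  0.001 -1.   ] F [0.5 4.8 2.7] gap 0.162 gf 30.1
r 0.1012 ang 72.33 Ftan(tool y) -0.78 Frad(tool x) 4.77 yaw -15.17
```

Call:
{"api": "apply_moves", "payload": {"plan": [[0,0.001,0,0,0,0.015,1],[0,0,0,0,0,0,1]]}}

```text
t: 8.05
tcp_pos: [0.5931, 0.1645, 0.1127]
tool_rot: [0.799, 0.602, 0.001, 0.001]
force: [2.5, 4.4, -0.4]
finger_gap: 0.16
gripper_force: 30.0
```

```bash
python3 -c "
from h import *
ang()"
```

```text
t 8.05 p [0.5931 0.1645 0.1127] y [ 0.961 -0.275  0.003] x [0.275 0.961 0.001] z [ 0.003  0.    -1.   ] F [ 2.5  4.4 -0.4] gap 0.16 gf 30.0
r 0.1010 ang 70.91 Ftan(tool y) 1.24 Frad(tool x) 4.90 yaw -15.98
```

Call:
{"api": "apply_moves", "payload": {"plan": [[0.002,0.001,0,0,0,0.01,1],[0,0,0,0,0,0,1]]}}

```text
t: 8.3
tcp_pos: [0.593, 0.1645, 0.1126]
tool_rot: [0.801, 0.598, -0.001, 0.001]
force: [0.8, -4.4, 3.9]
finger_gap: 0.165
gripper_force: 30.3
```

```bash
python3 -c "
from h import *
ang()"
```

```text
t 8.3 p [0.593  0.1645 0.1126] y [ 0.959 -0.284  0.   ] x [ 0.284  0.959 -0.003] z [-0.    -0.003 -1.   ] F [ 0.8 -4.4  3.9] gap 0.165 gf 30.3
r 0.1010 ang 70.91 Ftan(tool y) 1.96 Frad(tool x) -3.97 yaw -16.51
```

Call:
{"api": "apply_moves", "payload": {"plan": [[0.002,0.001,0,0,0,0,1],[0,0,0,0,0,0,1]]}}

```text
t: 8.55
tcp_pos: [0.593, 0.1644, 0.1125]
tool_rot: [0.801, 0.598, -0.003, 0.001]
force: [-2.4, -8.4, 7.8]
finger_gap: 0.163
gripper_force: 30.6
```

```bash
python3 -c "
from h import *
ang()"
```

```text
t 8.55 p [0.593  0.1644 0.1125] y [ 0.959 -0.284 -0.002] x [ 0.284  0.959 -0.007] z [-0.004 -0.006 -1.   ] F [-2.4 -8.4  7.8] gap 0.163 gf 30.6
r 0.1009 ang 70.93 Ftan(tool y) 0.07 Frad(tool x) -8.82 yaw -16.47
```

In the detent: the post now stays put against small tangential moves. Relax the radial load, release and rise.

Call:
{"api": "apply_moves", "payload": {"plan": [[-0.003,-0.0015,0,0,0,0,1],[0,0,0,0,0,0,-1],[0,0,0,0,0,0,-1],[0,0,0,0,0,0,-1],[0,0,0,0,0,0,-1],[0,0,-0.03,0,0,0,-1],[0,0,-0.04,0,0,0,-1],[0,0,-0.03,0,0,0,-1]]}}

```text
t: 9.55
tcp_pos: [0.5926, 0.1656, 0.214]
tool_rot: [0.801, 0.598, 0.001, 0.0]
force: [1.1, -0.1, 0.6]
finger_gap: 0.998
gripper_force: 0.0
```

```bash
python3 - <<'E'
from h import *
from scipy.optimize import least_squares
P=np.array([[.5195,.1591],[.5734,.1688],[.5804,.1677],[.5827,.1671],[.5873,.1663],[.593,.1645]])
f=lambda c,r:np.hypot(*(P-c[:2]).T)-r
for r in(.0955,.098,.1):
  s=least_squares(lambda c:np.r_[f(c,r),(c[:2]-[.56,.069])*.3],[.56,.069]);c=s.x
  d=P[-1]-c;print(r,c,np.abs(f(c,r)).max(),np.degrees(np.arctan2(d[1],d[0])), "start",np.degrees(np.arctan2(*(P[0]-c)[::-1])))
ang()
cv2.imwrite("pics/t3.png",snapshot("top")[:,:,::-1])
b=snapshot("side");cv2.imwrite("pics/s3.png",b[:,:,::-1])
for r in range(186,262,2): print(r,''.join('#' if v<60 else ('+' if v<110 else '.') for v in b[r,235:320].mean(1)))
E
```

```text
0.0955 [0.56227838 0.07386214] 0.00026450068473676813 71.27595674088009 start 116.65073021594067
0.098 [0.56241272 0.07128891] 0.0002641860205235269 71.83271474019125 start 116.0444617214346
0.1 [0.56251719 0.0692347 ] 0.00036943153729469824 72.25646374446725 start 115.57974681369426
t 9.55 p [0.5926 0.1656 0.214 ] y [ 0.959 -0.285  0.001] x [0.285 0.959 0.001] z [ 0.001  0.    -1.   ] F [ 1.1 -0.1  0.6] gap 0.998 gf 0.0
r 0.1019 ang 71.35 Ftan(tool y) 1.06 Frad(tool x) 0.25 yaw -16.55
186 .....................................................................................
188 .....................................................................................
190 .....................................................................................
192 .....................................................................................
194 .....................................................................................
196 .....................................................................................
198 .................................................................
[... 2110 characters left out ...]
+++++++.+.++++..++++..++.+.++.++.+.++++++++++++++++++.................
248 ++................++.+.+...+++..+++++++++..+++++++++++++++++++++++++.................
250 ++++.....................+.++++..+++++.+++++++++++++++++++++++++++++++++.............
252 ++++............+...+...+.+.+.++++++++++++++++++++++++++++++++++++++++++++...........
254 ++.+...........+....+....++++...++++++++++++++++++++++++++++++++++++++++++++++++++++.
256 +.........+.+..........++.+++++++++++++++++++++++++++++++++++++++++++++++++++++++++++
258 ++++++++++++++.+.+.++++++++++++++++++++++++++++++++++++++++++++++++++++++++++++++++++
260 +++++++++++++++++++++++++++++++++++++++++++++++++++++++++++++++++++++++++++++++++++++
```

```bash
python3 - <<'E'
from h import *
print(np.round(sense()["q"],3), pix2w("side",(305.5,217.5),.112), pix2w("side",(306,252),.023))
rows([.453,.107,.215],71.8,10)
E
```

```text
[0.091 0.501 1.446 0.    1.186 0.38 ] [0.43711651 0.10217109 0.112     ] [0.42666457 0.12134729 0.023     ]
t 9.65 p [0.5949 0.1659 0.2164] y [ 0.959 -0.285  0.008] x [0.285 0.959 0.003] z [ 0.008  0.001 -1.   ] F [ 0.2  0.1 -1. ] gap 0.994 gf 0.0
turn [  0.5   0.2 -88.3]
[-0.0097, -0.0119, 0.0, 0.0009, 0.0003, -0.1542]
[-0.0077, -0.0133, 0.0, 0.0009, 0.0003, -0.1542]
[-0.0056, -0.0143, 0.0, 0.0009, 0.0003, -0.1542]
[-0.0033, -0.015, 0.0, 0.0009, 0.0003, -0.1542]
[-0.001, -0.0153, 0.0001, 0.0009, 0.0003, -0.1542]
[0.0014, -0.0153, 0.0001, 0.0009, 0.0003, -0.1542]
[0.0037, -0.0149, 0.0001, 0.0009, 0.0003, -0.1542]
[0.0059, -0.0142, 0.0001, 0.0009, 0.0003, -0.1542]
[0.0081, -0.0131, 0.0001, 0.0009, 0.0003, -0.1542]
[0.01, -0.0117, 0.0001, 0.0009, 0.0003, -0.1542]
```

Call:
{"api": "apply_moves", "payload": {"plan": [[-0.01,-0.012,0,0,0,-0.154,-1],[-0.0075,-0.0135,0,0,0,-0.154,-1],[-0.0055,-0.0145,0,0,0,-0.154,-1],[-0.003,-0.015,0,0,0,-0.154,-1],[-0.001,-0.0155,0,0,0,-0.154,-1]]}}

```text
t: 10.28
tcp_pos: [0.5192, 0.1362, 0.2112]
tool_rot: [0.516, 0.857, -0.001, -0.001]
force: [-0.5, -0.1, 0.9]
finger_gap: 1.002
gripper_force: 0.0
```

Call:
{"api": "apply_moves", "payload": {"plan": [[0.0015,-0.0155,0,0,0,-0.154,-1],[0.0035,-0.015,0,0,0,-0.154,-1],[0.006,-0.014,0,0,0,-0.154,-1],[0.008,-0.013,0,0,0,-0.154,-1],[0.01,-0.0115,0,0,0,-0.154,-1],[0,0,0,0,0,0,-1]]}}

```text
t: 11.02
tcp_pos: [0.4479, 0.1072, 0.2116]
tool_rot: [0.16, 0.987, -0.0, -0.001]
force: [-0.4, 0.9, 0.1]
finger_gap: 0.997
gripper_force: 0.0
```

```bash
python3 - <<'E'
from h import *
p,R=st()
w=snapshot("wrist")[:,:,::-1];cv2.imwrite("pics/w4.png",w)
cv2.imwrite("pics/w4c.png",cv2.resize(w[110:300,130:380],(750,570),interpolation=cv2.INTER_CUBIC))
for l,X in(("tab end",[.5624-.130*.95,.0713+.13*.312,.112]),("tab ctr",[.4626,.1041,.119]),("ptr",[.5624-.145*.95,.0713+.145*.312,.026])):
    x=np.linalg.inv(calibration("wrist")["mount"])@np.r_[R.T@(np.array(X)-p),1];u=calibration("wrist")["camera_matrix"]@x[:3];print(l,u[:2]/u[2])
E
```

```text
t 11.03 p [0.4479 0.1072 0.2116] y [ 0.316  0.949 -0.001] x [-0.949  0.316  0.003] z [-0.003  0.    -1.   ] F [-0.4  0.9  0.1] gap 0.997 gf 0.0
tab end [256.8268531  172.55969815]
tab ctr [256.99501858 198.04475968]
ptr [256.58960383 145.4467512 ]
```

View pics/w4c.png

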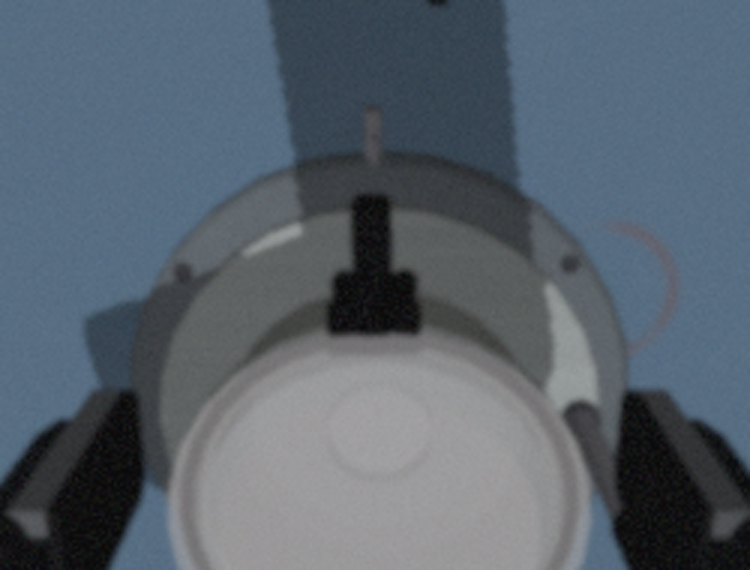

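The tab (end at about (253.7,175.7) full-frame) lines up with the pointer (tip (254.3,145)), so the table is home. Locating the grip point.

```bash
python3 - <<'E'
from h import *
p,R=st()
e=wr((253.7,175.7),.112,p,R);b=wr((254.3,110+270*190/570),.119,p,R);q=wr((254.3,145),.024,p,R)
print("end",e,"block edge",b,np.hypot(*(e-b)[:2]),"ptr",q)
d=(e-b)[:2];print(np.degrees(np.arctan2(d[1],d[0])))
u=np.array([-.95,.312]);g=e[:2]-.015*u;print("grip",g)
P1,R1=rows([*g,.150],71.8,2);rows([*g,.092],71.8,2,p=P1,R=R1)
E
```

```text
t 11.07 p [0.4491 0.1073 0.2119] y [ 0.317  0.948 -0.   ] x [-0.948  0.317  0.001] z [-0.001  0.    -1.   ] F [ 0.   0.1 -0.3] gap 0.998 gf 0.0
end [0.44247485 0.10789492 0.112     ] block edge [0.46521828 0.1008892  0.119     ] 0.023797981640755188 ptr [0.42501179 0.11393168 0.024     ]
162.8794488268716
grip [0.45672485 0.10321492]
t 11.07 p [0.4491 0.1073 0.2119] y [ 0.317  0.948 -0.   ] x [-0.948  0.317  0.001] z [-0.001  0.    -1.   ] F [ 0.   0.1 -0.3] gap 0.998 gf 0.0
turn [-0.  -0.1 -0.3]
[-0.0043, -0.0007, 0.0309, -0.0001, -0.0005, -0.0026]
[-0.0043, -0.0007, 0.0309, -0.0001, -0.0005, -0.0026]
turn [0. 0. 0.]
[0.0, 0.0, 0.029, 0.0, 0.0, 0.0]
[0.0, 0.0, 0.029, 0.0, 0.0, 0.0]
```

Call:
{"api": "apply_moves", "payload": {"plan": [[-0.003,-0.0007,0.04,0,0,0,-1],[-0.003,-0.0007,0.04,0,0,0,-1],[0,0,0.03,0,0,0,-1],[0,0,0.014,0,0,0,-1],[0,0,0,0,0,0,-1]]}}

```text
t: 11.7
tcp_pos: [0.4548, 0.1041, 0.0877]
tool_rot: [0.16, 0.987, -0.0, -0.001]
force: [0.3, -0.2, 0.6]
finger_gap: 0.996
gripper_force: 0.0
```

Call:
{"api": "apply_moves", "payload": {"plan": [[0,0,0,0,0,0,1],[0,0,0,0,0,0,1],[0,0,0,0,0,0,1],[0,0,0,0,0,0,1],[0,0,0,0,0,0,1]], "force": 25}}

```text
t: 12.32
tcp_pos: [0.4547, 0.1031, 0.089]
tool_rot: [0.158, 0.987, -0.001, 0.0]
force: [-1.1, -3.4, 4.3]
finger_gap: 0.151
gripper_force: 26.0
```

```bash
python3 - <<'E'
from h import *
p,R=st();print(sense()["ft_torque"])
u=np.array([-.95,.312])
C=np.array([.5624,.0713]);print("radius",(p[:2]-C)@u,"tangential off",(p[:2]-C)@[u[1],-u[0]])
E
```

```text
t 12.32 p [0.4547 0.1031 0.089 ] y [ 0.313  0.95  -0.002] x [-0.95   0.313 -0.001] z [-0.    -0.002 -1.   ] F [-1.1 -3.4  4.3] gap 0.151 gf 26.0
[-0.8797047   0.2519458   0.09723276]
radius 0.11225312482305226 tangential off -0.003352919726232431
```

Call:
{"api": "apply_moves", "payload": {"plan": [[0,-0.002,-0.0005,0,0,0,1],[0,0,0,0,0,0,1],[0,0,0,0,0,0,1]], "force": 60}}

```text
t: 12.7
tcp_pos: [0.4544, 0.1022, 0.0892]
tool_rot: [0.159, 0.987, 0.0, 0.0]
force: [-0.4, 0.2, 4.4]
finger_gap: 0.129
gripper_force: 59.3
```

```bash
python3 - <<'E'
from h import *
p,R=st();print(sense()["force"]@R)
E
```

```text
t 12.7 p [0.4544 0.1022 0.0892] y [0.314 0.949 0.   ] x [-0.949  0.314 -0.001] z [ 0.001  0.    -1.   ] F [-0.4  0.2  4.4] gap 0.129 gf 59.3
[ 0.47776072  0.03760572 -4.37218837]
```

Call:
{"api": "apply_moves", "payload": {"plan": [[0.0001,0,-0.001,0,0.005,0,1],[0.0001,0,-0.001,0,0.005,0,1],[0.0001,0,-0.001,0,0.005,0,1],[0.0001,0,-0.001,0,0.005,0,1],[0,0,0,0,0,0,1]]}}

```text
t: 13.32
tcp_pos: [0.4539, 0.1023, 0.0926]
tool_rot: [0.159, 0.987, 0.002, -0.01]
force: [1.9, 1.0, -9.1]
finger_gap: 0.126
gripper_force: 59.1
```

```bash
python3 - <<'E'
from h import *
p,R=st();print(sense()["force"]@R,sense()["ft_torque"]@R, np.degrees(np.arcsin(R[2,0])))
E
```

```text
t 13.32 p [0.4539 0.1023 0.0926] y [0.315 0.949 0.   ] x [-0.949  0.314  0.021] z [-0.019  0.006 -1.   ] F [ 1.9  1.  -9.1] gap 0.126 gf 59.1
[-1.66687321  1.59628817  9.09645966] [-0.31526774 -0.40280837 -0.17141484] 1.175385862035421
```

Call:
{"api": "apply_moves", "payload": {"plan": [[0.0001,0,-0.001,0,0.005,0,1],[0.0001,0,-0.001,0,0.005,0,1],[0.0001,0,-0.001,0,0.005,0,1],[0.0001,0,-0.001,0,0.005,0,1],[0,0,0,0,0,0,1]]}}

```text
t: 13.95
tcp_pos: [0.4537, 0.1024, 0.0976]
tool_rot: [0.159, 0.987, 0.003, -0.02]
force: [1.4, 1.3, 2.1]
finger_gap: 0.127
gripper_force: 60.8
```

```bash
python3 - <<'E'
from h import *
p,R=st();print(sense()["force"]@R,sense()["ft_torque"]@R, np.degrees(np.arcsin(R[2,0])))
E
```

```text
t 13.95 p [0.4537 0.1024 0.0976] y [0.314 0.949 0.   ] x [-0.949  0.314  0.04 ] z [-0.037  0.013 -0.999] F [1.4 1.3 2.1] gap 0.127 gf 60.8
[-0.81493504  1.66436441 -2.11521184] [-0.14992991  0.00123821 -0.15429231] 2.268487688001332
```

Call:
{"api": "apply_moves", "payload": {"plan": [[0.0001,0,-0.001,0,0.005,0,1],[0.0001,0,-0.001,0,0.005,0,1],[0.0001,0,-0.001,0,0.005,0,1],[0.0001,0,-0.001,0,0.005,0,1],[0,0,0,0,0,0,1]]}}

```text
t: 14.58
tcp_pos: [0.4534, 0.1024, 0.1016]
tool_rot: [0.159, 0.987, 0.005, -0.03]
force: [-1.4, 1.5, 9.0]
finger_gap: 0.129
gripper_force: 61.8
```

```bash
python3 - <<'E'
from h import *
p,R=st();print(sense()["force"]@R,sense()["ft_torque"]@R, np.degrees(np.arcsin(R[2,0])))
E
```

```text
t 14.57 p [0.4534 0.1024 0.1016] y [0.314 0.949 0.   ] x [-0.948  0.314  0.06 ] z [-0.057  0.019 -0.998] F [-1.4  1.5  9. ] gap 0.129 gf 61.8
[ 2.35532286  0.96464986 -8.84735997] [-0.11299983  0.20254964 -0.11230131] 3.441920696373571
```

The seal is free and the spring is pushing up under control. Continuing to 30 mm.

Call:
{"api": "apply_moves", "payload": {"plan": [[0.0001,0,-0.0012,0,0.006,0,1],[0.0001,0,-0.0012,0,0.006,0,1],[0.0001,0,-0.0012,0,0.006,0,1],[0.0001,0,-0.0012,0,0.006,0,1],[0.0001,0,-0.0012,0,0.006,0,1],[0.0001,0,-0.0012,0,0.006,0,1],[0.0001,0,-0.0012,0,0.006,0,1],[0.0001,0,-0.0012,0,0.006,0,1]]}}

```text
t: 15.58
tcp_pos: [0.4532, 0.1025, 0.1106]
tool_rot: [0.159, 0.986, 0.009, -0.054]
force: [0.1, 2.4, -0.7]
finger_gap: 0.127
gripper_force: 60.3
```

Call:
{"api": "apply_moves", "payload": {"plan": [[0.0001,0,-0.0012,0,0.006,0,1],[0.0001,0,-0.0012,0,0.006,0,1],[0.0001,0,-0.0012,0,0.006,0,1],[0.0001,0,-0.0012,0,0.006,0,1],[0.0001,0,-0.0012,0,0.006,0,1],[0.0001,0,-0.0012,0,0.006,0,1],[0,0,0,0,0,0,1],[0,0,0,0,0,0,1]]}}

```text
t: 16.58
tcp_pos: [0.4532, 0.1024, 0.1177]
tool_rot: [0.159, 0.985, 0.011, -0.071]
force: [-1.3, 3.5, -1.0]
finger_gap: 0.123
gripper_force: 60.3
```

```bash
python3 - <<'E'
from h import *
p,R=st();print(sense()["force"]@R,sense()["ft_torque"]@R, np.arcsin(R[2,0]))
g=p-.019*R[:,2];print("grasp pt",g)
b=snapshot("side");cv2.imwrite("pics/s5.png",b[:,:,::-1]);cv2.imwrite("pics/t5.png",snapshot("top")[:,:,::-1])
a=np.arcsin(R[2,0]);h=lambda a:.012 and .197*np.sin(a)
print("tab rise by tilt",.197*np.sin(a))
c=calibration("side");s3=cv2.imread("pics/s3.png")
for X in([.4388,.112,.112],[.591,.1626,.165],[.4247,.1165,.024]):
  x=c["camera_matrix"]@(c["R"]@np.array(X)+c["t"]);print(x[:2]/x[2])
# post shift in side view since home: template match on the post foot/shaft
t=s3[228:256,262:290];r=cv2.matchTemplate(b[222:262,250:302,::-1].copy(),t,cv2.TM_CCOEFF_NORMED);print(cv2.minMaxLoc(r),"expect (12,6)")
for r in range(190,250,2): print(r,''.join('#' if v<60 else ('+' if v<110 else '.') for v in b[r,235:320].mean(1)))
E
```

```text
t 16.57 p [0.4532 0.1024 0.1177] y [ 0.314  0.949 -0.   ] x [-0.939  0.311  0.144] z [-0.137  0.045 -0.99 ] F [-1.3  3.5 -1. ] gap 0.123 gf 60.3
[2.17908281 2.86311455 1.36926443] [-0.49500686  0.17585109 -0.15952918] 0.14469171347985868
grasp pt [0.45584944 0.10155576 0.13653236]
tab rise by tilt 0.02840491218878119
[304.53266817 220.29806843]
[232.52038144 209.23334894]
[306.97557   250.3147893]
(-0.1427173763513565, 0.9237337112426758, (2, 4), (14, 3)) expect (12,6)
190 ..............................................++##################+++................
192 ...............................................++###################+................
194 .................................................++#################++...............
196 ...................................................+++++#######+++##+................
198 .......................................................++######+++##++...............
200 ...................................................++++++######+++##++...............
202 .................................................++############++++#++............
[... 1373 characters left out ...]
............+...+.++++++++++++++.+++.++...............................
236 ++...........................+...+++++++++++.++++++++++++++..........................
238 ++............................+++++++++++++++++..++++++++++++........................
240 +++...........................+++++++++++++++++++++++.+++++++++++++..................
242 ++++++.....................+.+.++++++++++++++++++++++++++++++++++++..................
244 ++++++++++++.++...+..++++++++++++++++++++++++++++++.+++++++++++++++..................
246 +++.......+.++++++++++++++++++++++++++++++++++++.+++++++++++++++++++++...............
248 +++..........+.++++.++.++++.++++++++++++++++++++++++++++++++++++++++++++++++++.......
```

Call:
{"api": "apply_moves", "payload": {"plan": [[0.0001,0.0008,-0.001,0,0.005,0,1],[0.0001,0.0007,-0.001,0,0.005,0,1],[0,0,0,0,0,0,1],[0,0,0,0,0,0,1]]}}

```text
t: 17.18
tcp_pos: [0.4535, 0.103, 0.1197]
tool_rot: [0.159, 0.984, 0.011, -0.077]
force: [-3.2, -3.8, -1.1]
finger_gap: 0.128
gripper_force: 60.3
```

```bash
python3 - <<'E'
from h import *
p,R=st();print(sense()["force"]@R, .197*np.sin(np.arcsin(R[2,0])),"grasp",p-.019*R[:,2])
w=snapshot("top")
for r in range(180,212,2): print(r,''.join('#' if v<70 else ('+' if v<120 else '.') for v in w[r,190:230].mean(1)))
for X in([.562+.0955*np.cos(np.radians(a)),.0713+.0955*np.sin(np.radians(a)),.165] for a in(68.4,71.8,75.2)):
  c=calibration("top");x=c["camera_matrix"]@(c["R"]@np.array(X)+c["t"]);print(x[:2]/x[2])
E
```

```text
t 17.18 p [0.4535 0.103  0.1197] y [ 0.314  0.949 -0.002] x [-0.938  0.31   0.154] z [-0.147  0.047 -0.988] F [-3.2 -3.8 -1.1] gap 0.128 gf 60.3
[ 1.70722766 -4.58459671  1.41079538] 0.030431655870727756 grasp [0.45625458 0.10209523 0.13843555]
180 .+#+##++#++###++++++++++++++++++++++++++
182 .++++++#######++++++++++++++++++++++++++
184 .++#++++######++++++++++++++++++++++++++
186 +#+#+++######+++++++++++++++++++++++++++
188 ++##+###+####+++++++++++++++++++++++++++
190 +#####++#####+++++++++++++++++++++++++++
192 #+############++++++++++++++++++++++++++
194 ##+#+++#######++++++++++++++++++++++++++
196 ###+++#########+++++++++++++++++++++++++
198 ###############+++++++++++++++++++++++++
200 +#+#+###############+####+++++++++++#+++
202 #+######################################
204 ##++####################################
206 #+######################################
208 ########################################
210 ########################################
[206.20570798 169.91107455]
[205.35456737 171.89995181]
[204.6233994  173.93611391]
```

Call:
{"api": "apply_moves", "payload": {"plan": [[0,-0.0009,0,0,0,0,1],[0,0,0,0,0,0,1],[0,0,0,0,0,0,1],[0,0,0,0,0,0,1]]}}

```text
t: 17.73
tcp_pos: [0.4535, 0.1029, 0.1197]
tool_rot: [0.159, 0.984, 0.012, -0.076]
force: [-3.5, -1.7, -0.7]
finger_gap: 0.125
gripper_force: 60.3
```

```bash
python3 - <<'E'
from h import *
p,R=st();print(sense()["force"]@R, .197*R[2,0],"grasp",p-.019*R[:,2])
E
```

```text
t 17.73 p [0.4535 0.1029 0.1197] y [ 0.314  0.949 -0.   ] x [-0.938  0.311  0.154] z [-0.146  0.048 -0.988] F [-3.5 -1.7 -0.7] gap 0.125 gf 60.3
[ 2.64351451 -2.67186424  1.14653544] 0.03037782604174183 grasp [0.45628334 0.10203111 0.13851845]
```

Call:
{"api": "apply_moves", "payload": {"plan": [[0,-0.0006,0,0,0,0,1],[0,0,0,0,0,0,1],[0,0,0,0,0,0,1],[0,0,0,0,0,0,1]]}}

```text
t: 18.23
tcp_pos: [0.4535, 0.1027, 0.1198]
tool_rot: [0.159, 0.984, 0.013, -0.076]
force: [-3.9, 2.5, -0.3]
finger_gap: 0.122
gripper_force: 60.3
```

```bash
python3 - <<'E'
from h import *
p,R=st();print(sense()["force"]@R, .197*R[2,0]);print(sign_off())
E
```

```text
t 18.23 p [0.4535 0.1027 0.1198] y [0.315 0.949 0.001] x [-0.938  0.311  0.154] z [-0.146  0.049 -0.988] F [-3.9  2.5 -0.3] gap 0.122 gf 60.3
[4.41716908 1.10933518 0.98919831] 0.030344233722213503
the job is handed in; nothing more can be done
None
```

I turned the turntable clockwise into its detent with the tab over the pointer (it went about 0.1 rad the wrong way first, when my first grip on the post missed), broke the lid's seal without throwing it open, and handed in at 18.2 s still holding the tab up about 30 mm.

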